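# Pull the used filter cassette out of a fuel pump head

## Task

The pump head with the yellow filter cassette with orange catches needs its filter taken out: swing the steel keeper off the cassette by its red pin, about a quarter turn to its stop, then pinch the two orange side catches together and draw the cassette straight up out of the pocket. Finish still holding it by the pinched catches, upright and still, with its underside at least 15 cm above the bench and nothing else touching it. Leave the keeper swung open and do not shift or knock over the other things on the bench.

Things in the scene. Friction and masses are not known exactly. Their poses are not given: they have to be found in the camera images.
- pump: Pump head, fixed, left or right on the bench. Origin: centre of its underside; z up. Aluminium flange 140 mm across, top at 26 mm, carries a white bracket 66 (x) by 76 mm (y), top 64 mm above the bench, with an open pocket, floor at 32 mm, holding the cassette with 1 mm (x) and 1.5 mm (y) play each side. A stub 30 mm tall stands on the flange at x = -52 mm. Same shape as done_pump.
- keeper_pivot (a point): A point on the upright axis of the keeper's pivot, 88.5 mm above the bench (the height of keeper_pin), 45 mm from the pump's axis along the pump's +x.
- keeper_pin (a point): The middle of the red upright pin (10 mm diameter, from 74.5 to 102.5 mm above the bench, free all round) on the tail of the keeper, 35 mm from the keeper's pivot axis. Push it or grip it to turn the keeper.
- keeper (a joint): Angle of the keeper, a steel bar 68 to 75 mm above the bench. 0: its arm (25 mm long, 12 wide) lies over the cassette's +x end and blocks it, pin towards the pump's +x. Grows counter-clockwise from above (pin goes towards the pump's +y) to a stop at 1.6 rad; clear of the cassette from about 1.1. Starts at 0 to 0.25. Light friction (1 to 2 N at the pin); stays where left.
- cassette: Yellow filter cassette, loose, locked in the pocket, about 160 to 320 g with its catches, axes as the pump's. Origin: centre of its underside, 32 mm above the bench at the start; z up. 56 (x) by 54 (y) by 34 mm tall, with a grip block 28 by 28 mm in the middle up to 62 mm. An orange spring catch stands on each y side.
- pad_left (a point): Centre of the outer face of the left (+y) orange press pad: 58 mm above the cassette's underside, 27 mm from its middle when out. The pad is 24 mm wide (x) and reaches from 74 to 102 mm above the bench when seated; the space outside it is free above the bracket's top (64 mm).
- pad_right (a point): The same on the right (-y) catch. The two outer faces are 54 mm apart when out and 40 mm when both are fully in; pinch them along the cassette's y.
- catch_left (a joint): Travel of the left catch: 0 = out (latched), 0.007 m = fully in, at its stop. A spring pushes it out with 1.8 N at 0 and 4.2 N at 0.007. Its nose sticks 4.5 mm under a bridge in the bracket's side, so both catches must be in by 5 mm or more to let the cassette up; lifting does not open them.
- catch_right (a joint): The same for the right catch.
- done_pump: Bystander, fixed: an identical finished pump head with a grey cassette and blue catches, of one piece. It stands on the other side of the bench. Origin: centre of its underside. Leave it alone.
- seal: Bystander, loose: black rubber ring, 66 mm across, 8 mm tall, lying flat between the robot and the pumps. Origin: centre of its underside.
- pump_motor: Bystander, loose: upright aluminium motor, 42 mm across, 84 mm tall, between or behind the pumps. Origin: centre of its underside.
- driver: Bystander, loose: screwdriver with a red handle, at the right. Origin: its underside near its middle.
- pliers: Bystander, loose: pliers with red handles, 160 mm long, at the left. Origin: its underside near the joint.
- cup: Bystander, loose: blue cup, 70 mm across and 70 mm tall, at the left. Origin: centre of its underside.
There are look-alikes about, which are no part of the job. What is shaped like the pump but green, pink or turquoise is not meant.

How it is judged:
By the outcome, as a careful person would: the job done as asked, in the order asked, and still so for the second after the job is handed in, while the arm keeps its last pose, push and grip.
It also fails if it takes over 50 s, if anything falls off the work surface, if the arm or the gripper's body presses on something with over 40 N, if the wrist force passes 120 N, or if a joint passes its speed limit or range.

## Robot

A 6-joint arm with a two-finger parallel gripper is mounted at the origin on the work surface. World frame = base frame: x ahead of the robot, y to its left, z up, the work surface at z = 0. Lengths are in m, angles in degrees, forces in N, time in s.
With the tool pointing down it reaches from about 0.375 to 0.9 m from the base axis. Payload 3.1 kg.
Tool frame: the origin (TCP) lies on the centre line of the jaws, within the pads' length; the fingertips stand 19 mm ahead of it and the grasp point (between the pads) is the TCP; z points along the fingers, y is the direction in which the jaws open and shut (so a half turn about z gives the same grasp; the last joint's range is limited). The gripper opens to 87 mm and grips with 3 to 60 N. Pads are 19 mm wide; open, the fingers measure 117 mm over their backs; the gripper's body (75 mm by 190 mm) begins 51 mm behind the grasp point.
Start: joints at [-77.091, 30.224, 82.088, -0, 67.689, -10.227], TCP at [0.246, -0.575, 0.242] pointing down, gripper open.
Joint ranges: [-176.69, 176.69], [-43.24, 126.21], [12.49, 139.97], [-82, 262], [0, 151.66], [-163.58, 163.58]. Speed limits (degrees/s): [159.86, 159.86, 180, 180, 180, 180].

## Interface

Orientations are given as a 3x3 rotation matrix whose columns are the frame's x, y, z axes.
In Python, from rig import bot gives the robot as it stands.
- The arm moves only by the tool carry_out, never from a script. Its argument "targets" is a list of rows, each a list of 6 numbers: the shift along the tool's x, y, z each as a share of 200 mm, from -1 to 1, then the turn, a rotation vector about the tool's x, y, z each as a share of pi/2 rad, from -1 to 1. In form: [[dx, dy, dz, ax, ay, az], ...]. A call has 1 to 20 rows; each row is the pose to reach, as a shift and turn from the pose measured when the call began, along the tool's axes at that moment; what a row does not reach only later rows make up. A row lasts 1/8 s, in which the tool goes at most 62.5 mm and 10.7 degrees, less where a joint would pass 70% of its speed; a pose out of reach is approached as far as the arm can. A call with a number of a shift or a turn outside -1 to 1 is refused whole. A call with a gripper value outside its range is refused whole. "jaw" is the gripper's target within -1 to 1 (fully open at 1, half-way at 0, shut at -1), set as the call begins (left out, the last holds). The fingers move at their own pace and stop on an object; the grip force is fixed at half the most. Time passes only in rows, so rows that repeat a pose let the fingers close. It gives the time, the measured TCP pose, the force and the opening at its end, in the units of the state.
- bot.read_state(): the state, without advancing time (a new reading comes with each control period).
- bot.capture(name): name is "scene" or "top"; returns the picture (420x560x3 uint8, blue, green, red); there is no depth.
- bot.camera_info(name): a dict with "camera_matrix" (3x3 intrinsics, pixels), "k1" (the pictures are not rectified: a ray, as slopes to the right and down, at radius r is drawn at 1 + k1 r^2 times it, then the intrinsics apply), "view" (4x4, takes a point from world to camera coordinates). Camera axes: x right, y down, z forward; pixel columns grow to the right and rows downward; lengths in m; the calibration is good to about 2 mm. A picture is of the moment at which its call begins. camera_info takes no time and is no camera call.
- bot.hand_in(): hands the job in, once; it reports no verdict.
The state is a dict: "time_s": time; "joint_positions": joint angles; "qvel": joint speeds; "tau": joint torques, N m; "position": TCP position; "tcp_rot": TCP orientation; "force": force on the tool from outside, world axes, zero at the start; "moment": the same for the moment, N m; "opening": opening from 0.0 (shut) to 1.0 (fully open).
Only numpy, scipy, OpenCV 4.12 (cv2) and the standard library are available. Lean on these libraries where they do the work, as an engineer would, in place of code of your own. Each camera call takes 0.05 s, during which the arm holds its last target.

## Working session

There is one attempt and no reset: what is moved stays moved. The work goes in short steps, Python scripts to look and compute and a tool call to move; the robot and the scene stay as the last step left them, time stands still between calls to the robot, and variables do not carry over. Pictures are saved under pics/ and viewed, and the job is handed in when it is done.

Besides the shell and the picture viewer there is one more tool, called after "Request:" as name(argument=value, ...) on one line, values as JSON. carry_out: Moves the arm, as the interface text tells. Shift numbers are shares of 200 mm and turn numbers shares of pi/2 rad, none past 1 either way. Its arguments: {"type":"object","properties":{"targets":{"type":"array"},"jaw":{"type":"number"}},"required":["targets"]}

```bash
ls; mkdir -p pics
python3 - <<'E'
from rig import bot
import cv2
s=bot.read_state()
print(s)
for n in("scene","top"):
    im=bot.capture(n); cv2.imwrite(f"pics/{n}0.png",im); print(n,bot.camera_info(n))
E
```

```text
pics
{'time_s': 0.0, 'joint_positions': array([-7.70915725e+01,  3.02783372e+01,  8.21567624e+01, -7.86649245e-04,
        6.76845284e+01, -1.02270408e+01]), 'qvel': array([ 0.05358673,  0.07297925,  0.10229282, -0.05097057,  0.09965736,
       -0.04857874]), 'tau': array([ 2.44174225e-04, -4.40037918e+01, -1.76593155e+01,  6.32757484e-02,
        5.80548355e-02, -1.58522348e-04]), 'position': array([ 0.24543993, -0.57405832,  0.2405762 ]), 'tcp_rot': array([[ 9.19576481e-01,  3.92910761e-01, -4.78804150e-04],
       [ 3.92910889e-01, -9.19574305e-01,  2.03230008e-03],
       [ 3.58216578e-04, -2.05698273e-03, -9.99997820e-01]]), 'force': array([-0.18930928,  1.22685665,  1.25451903]), 'moment': array([-0.00386256, -0.05123453, -0.01462659]), 'opening': 0.9972273162514763}
scene {'camera_matrix': array([[416.19833226,   0.        , 283.73313806],
       [  0.        , 416.19833226, 208.85906643],
       [  0.        ,   0.        ,   1.        ]]), 'k1': -0.05681581518075114, 'view': array([[-0.88725642,  0.4612517 ,  0.00478631,  0.39588726],
       [ 0.39015245,  0.75594578, -0.5256682 , -0.15123489],
       [-0.24608354, -0.46453509, -0.85067623,  1.32639274],
       [ 0.        ,  0.        ,  0.        ,  1.        ]])}
top {'camera_matrix': array([[484.39350067,   0.        , 279.36498304],
       [  0.        , 484.39350067, 209.60958394],
       [  0.        ,   0.        ,   1.        ]]), 'k1': -0.07749990353844449, 'view': array([[-1.90648331e-02, -9.99815107e-01, -2.50659336e-03,
         2.07188147e-02],
       [-9.88854531e-01,  1.92259706e-02, -1.47638334e-01,
         4.86998454e-01],
       [ 1.47659229e-01, -3.36043994e-04, -9.89038240e-01,
         1.14735071e+00],
       [ 0.00000000e+00,  0.00000000e+00,  0.00000000e+00,
         1.00000000e+00]])}
```

View pics/scene0.png

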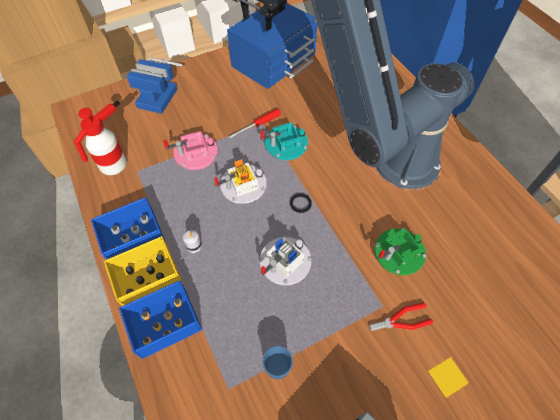

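View pics/top0.png

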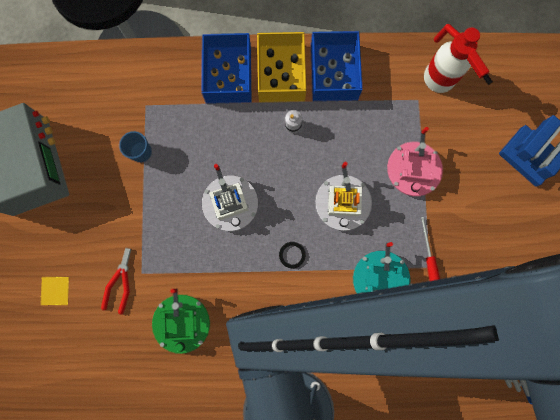

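The scene view shows pump-shaped things at (242,180) yellow, (286,258) blue/grey, and pink (195,148), turquoise (286,140) and green (401,250) ones. In the top view the yellow one is at (344,200) and the blue/grey one at (230,200). The one meant is the aluminium/white one with the yellow cassette and orange catches. I'll confirm that with an enlarged crop.

Run:
```python
import cv2,numpy as np
a=cv2.imread("pics/top0.png")[150:240,304:394]; b=cv2.imread("pics/scene0.png")[140:220,200:290]
a=cv2.resize(a,(400,400),interpolation=cv2.INTER_CUBIC); b=cv2.resize(b,(400,356),interpolation=cv2.INTER_CUBIC)
b=cv2.copyMakeBorder(b,0,44,0,0,cv2.BORDER_CONSTANT)
cv2.imwrite("pics/crop0.png",np.hstack([a,b]))
```

```text
(no output)
```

View pics/crop0.png

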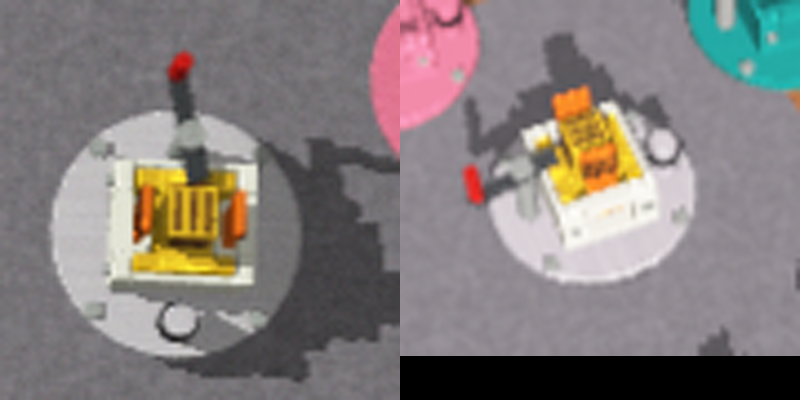

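The crop confirms it. The aluminium flange carries a yellow cassette with orange catches. The keeper arm lies over its far end, the red pin points away from the robot, and the stub is on the near side. Next I'll measure.

```bash
cat > h.py <<'E'
import cv2,numpy as np
from rig import bot
CI={n:bot.camera_info(n) for n in("scene","top")}
def ray(n,uv):
    c=CI[n];K=c["camera_matrix"]
    p=cv2.undistortPoints(np.array([[uv]],float),K,np.array([c["k1"],0,0,0,0.]))[0,0]
    # model: drawn = (1+k1 r^2)*true -> cv2 forward model matches
    V=c["view"];R=V[:3,:3];o=-R.T@V[:3,3];d=R.T@np.array([p[0],p[1],1]);return o,d/np.linalg.norm(d)
def plane(n,uv,z):
    o,d=ray(n,uv);return o+d*(z-o[2])/d[2]
def tri(a,b):
    o1,d1=ray("scene",a);o2,d2=ray("top",b)
    A=np.stack([d1,-d2],1);t=np.linalg.lstsq(A,o2-o1,rcond=None)[0]
    p,q=o1+d1*t[0],o2+d2*t[1];return (p+q)/2,np.linalg.norm(p-q)
def proj(n,P):
    c=CI[n];V=c["view"];R=V[:3,:3]
    return cv2.projectPoints(np.array([P],float),cv2.Rodrigues(R)[0],V[:3,3],c["camera_matrix"],np.array([c["k1"],0,0,0,0.]))[0][0,0]
def blobs(im,box,kind,mn=6):
    x0,y0,x1,y1=box;h=cv2.cvtColor(im[y0:y1,x0:x1],cv2.COLOR_BGR2HSV)
    r={"red":[((0,150,80),(5,255,255)),((174,150,80),(180,255,255))],"orange":[((6,150,90),(17,255,255))],"yellow":[((20,130,80),(32,255,255))]}[kind]
    m=sum(cv2.inRange(h,*map(np.array,x)) for x in r)
    n,l,st,c=cv2.connectedComponentsWithStats(m.astype(np.uint8))
    return [(c[i]+[x0,y0],st[i,4],(st[i,:4]+[x0,y0,0,0]).tolist()) for i in range(1,n) if st[i,4]>=mn]
E
python3 - <<'E'
from h import *
s=cv2.imread("pics/scene0.png");t=cv2.imread("pics/top0.png")
for k in("red","orange","yellow"):
    for nm,im,bx in(("scene",s,(205,150,275,205)),("top",t,(310,155,385,235))):
        for b in blobs(im,bx,k): print(k,nm,b)
# flange circle in top: bright desaturated
g=cv2.cvtColor(t[150:240,304:394],cv2.COLOR_BGR2HSV)
m=((g[...,2]>140)).astype(np.uint8)
c=max(cv2.findContours(m,0,2)[0],key=cv2.contourArea);print("flange",cv2.minEnclosingCircle(c))
E
```

```text
red scene (array([216.2173913, 181.2173913]), np.int32(23), [215, 177, 4, 9])
red top (array([344.08695652, 164.52173913]), np.int32(23), [342, 162, 5, 6])
orange scene (array([238.32692308, 162.88461538]), np.int32(52), [234, 159, 9, 9])
orange scene (array([244.66197183, 176.97183099]), np.int32(71), [241, 172, 8, 11])
orange top (array([336.04255319, 197.61702128]), np.int32(47), [334, 192, 5, 13])
orange top (array([356.16666667, 199.125     ]), np.int32(48), [354, 193, 5, 13])
orange top (array([347., 198.]), np.int32(7), [347, 195, 1, 7])
yellow scene (array([242.16766467, 174.47305389]), np.int32(167), [234, 165, 20, 21])
yellow scene (array([232.        , 171.83333333]), np.int32(6), [231, 171, 3, 3])
yellow top (array([345.06818182, 199.96306818]), np.int32(352), [334, 188, 23, 24])
flange ((38.32450485229492, 51.98841094970703), 27.824337005615234)
```

Run:
```python
from h import *
np.set_printoptions(precision=4,suppress=True)
pin,e=tri((216.22,181.22),(344.09,164.52));print("pin",pin,e)
print("pin plane",plane("scene",(216.22,181.22),.0885),plane("top",(344.09,164.52),.0885))
L,e=tri((244.66,176.97),(336.04,197.62));print("L",L,e)
R,e=tri((238.33,162.88),(356.17,199.13));print("R",R,e)
for z in(.088,.102):print("padplane top",z,plane("top",(336.04,197.62),z),plane("top",(356.17,199.13),z))
print("scene .088",plane("scene",(244.66,176.97),.088),plane("scene",(238.33,162.88),.088))
print("flange",plane("top",(304+38.3,150+52),.026), (plane("top",(304+38.3+27.8,202),.026)-plane("top",(304+38.3-27.8,202),.026)))
# bracket corners visually at top from crop
k=90/400
for c in((112,160),(110,285),(252,290),(258,165)):print(plane("top",(304+c[0]*k,150+c[1]*k),.064))
# cross-check on stub
print("stub",plane("top",(304+180*k,150+320*k),.056))
print("keeper pivot",plane("top",(304+188*k,150+132*k),.078))
```

```text
pin [ 0.5857 -0.1449  0.087 ] 0.0017322001572370484
pin plane [ 0.5866 -0.1444  0.0885] [ 0.5846 -0.1441  0.0885]
L [ 0.507  -0.1232  0.0841] 0.0022942989674570487
R [ 0.5028 -0.1705  0.0922] 0.006201995401423776
padplane top 0.088 [ 0.5054 -0.1221  0.088 ] [ 0.5009 -0.1693  0.088 ]
padplane top 0.102 [ 0.503  -0.1204  0.102 ] [ 0.4986 -0.167   0.102 ]
scene .088 [ 0.5088 -0.1213  0.088 ] [ 0.5041 -0.1759  0.088 ]
flange [ 0.5048 -0.1446  0.026 ] [-0.0026 -0.1378  0.    ]
[ 0.5382 -0.1096  0.064 ]
[ 0.47   -0.1061  0.064 ]
[ 0.4658 -0.1824  0.064 ]
[ 0.534  -0.1887  0.064 ]
stub [ 0.4513 -0.1441  0.056 ]
keeper pivot [ 0.55   -0.1494  0.078 ]
```

```bash
cat >> h.py <<'E'
from scipy.spatial.transform import Rotation as Ro
def down(yaw):
    c,s=np.cos(np.radians(yaw)),np.sin(np.radians(yaw));return np.array([[c,s,0],[s,-c,0],[0,0,-1.]])
def row(p,yaw,verbose=True):
    s=bot.read_state();R=s["tcp_rot"];d=R.T@(np.array(p)-s["position"])/.2
    r=Ro.from_matrix(R.T@down(yaw)).as_rotvec()/(np.pi/2)
    out=[round(float(v),4) for v in (*d,*r)];print(out);return out
def st():
    s=bot.read_state();R=s["tcp_rot"];print("t",round(s["time_s"],2),"p",s["position"].round(4),"yaw",round(float(np.degrees(np.arctan2(R[1,0],R[0,0]))),2),"F",s["force"].round(2),"op",round(float(s["opening"]),3),"j",s["joint_positions"].round(1))
np.set_printoptions(precision=4,suppress=True)
E
python3 -c "
from h import *
st();row((.6103,-.1614,.24),-42);row((.6103,-.1614,.1),-42)"
```

```text
t 0.1 p [ 0.2454 -0.5741  0.2407] yaw 23.13 F [ 0.05 -0.81 -0.76] op 1.002 j [-77.1  30.3  82.1  -0.   67.7 -10.2]
[2.4884, -1.1809, 0.0065, -0.0012, 0.0005, 0.7237]
[2.4881, -1.1796, 0.7065, -0.0012, 0.0005, 0.7237]
```

Request:
carry_out(targets=[[0.83,-0.39,0,0,0,0.24],[0.83,-0.39,0,0,0,0.24],[0.83,-0.39,0,0,0,0.24],[0.83,-0.39,0,0,0,0.24]], jaw=-1)

```text
time_s: 0.6
position: [0.3695, -0.4329, 0.2404]
tcp_rot: [[0.999, 0.033, -0.001], [0.033, -0.999, 0.005], [-0.001, -0.005, -1.0]]
force: [0.0, -0.4, 0.5]
opening: 0.633
```

```bash
python3 -c "
from h import *
st();row((.6103,-.1614,.24),-42)"
```

```text
t 0.6 p [ 0.3695 -0.4329  0.2404] yaw 1.87 F [ 0.03 -0.39  0.53] op 0.633 j [-60.8  26.1  90.1   0.1  64.1  27.3]
[1.2478, -1.3176, 0.0073, -0.0028, 0.0018, 0.4875]
```

Request:
carry_out(targets=[[0.92,-0.97,0,0,0,0.36],[0.92,-0.97,0,0,0,0.36],[0.92,-0.97,0,0,0,0.36],[0.92,-0.97,0,0,0,0.36],[0.92,-0.97,0,0,0,0.36],[0.92,-0.97,0,0,0,0.36]])

```text
time_s: 1.35
position: [0.5481, -0.232, 0.2408]
tcp_rot: [[0.863, -0.505, -0.001], [-0.505, -0.863, 0.005], [-0.003, -0.003, -1.0]]
force: [0.3, -0.1, -0.0]
opening: 0.019
```

```bash
python3 -c "
from h import *
st();row((.6103,-.1614,.16),-42)"
```

```text
t 1.35 p [ 0.5481 -0.232   0.2408] yaw -30.33 F [ 0.25 -0.06 -0.05] op 0.019 j [-33.8  28.   86.4   0.2  65.8  86.5]
[0.0915, -0.4604, 0.4054, -0.0019, 0.0024, 0.1297]
```

Request:
carry_out(targets=[[0.09,-0.46,0.2,0,0,0.13],[0.09,-0.46,0.4,0,0,0.13],[0.09,-0.46,0.4,0,0,0.13],[0.09,-0.46,0.4,0,0,0.13]])

```text
time_s: 1.85
position: [0.6094, -0.163, 0.1608]
tcp_rot: [[0.742, -0.67, -0.002], [-0.67, -0.742, 0.004], [-0.005, -0.002, -1.0]]
force: [-0.0, 0.9, 0.4]
opening: 0.01
```

```bash
python3 -c "
from h import *
st();row((.6103,-.1614,.1),-42)
for n in ('scene','top'):
    im=bot.capture(n);cv2.imwrite('pics/%s1.png'%n,im)
a=cv2.imread('pics/top1.png')[130:240,290:400];b=cv2.imread('pics/scene1.png')[110:220,180:290]
cv2.imwrite('pics/c1.png',np.hstack([cv2.resize(x,(400,400),interpolation=2) for x in(a,b)]))"
```

```text
t 1.85 p [ 0.6094 -0.163   0.1608] yaw -42.07 F [-0.02  0.93  0.37] op 0.01 j [-25.2  36.2  85.2   0.2  58.8 106.8]
[-0.0007, -0.0085, 0.3039, -0.001, 0.0029, -0.0008]
```

View pics/c1.png

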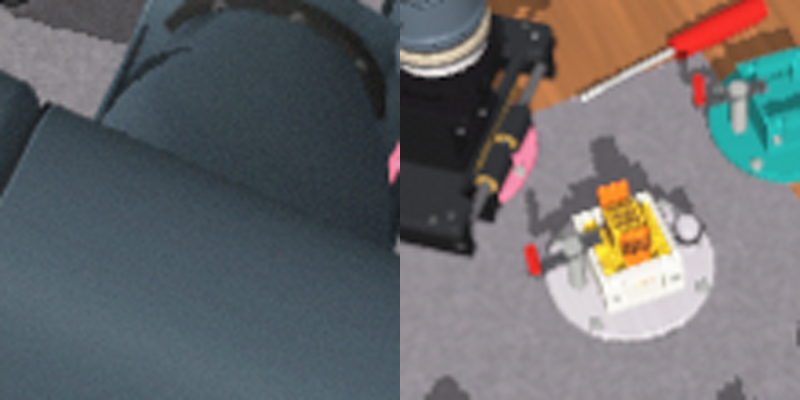

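The top view is blocked by the arm. In the scene crop the red pin is at (532,260), free of the gripper. Descending beside it.

Request:
carry_out(targets=[[0,-0.01,0.15,0,0,0],[0,-0.01,0.3,0,0,0],[0,-0.01,0.3,0,0,0],[0,-0.01,0.3,0,0,0]])

```text
time_s: 2.45
position: [0.6125, -0.1634, 0.1046]
tcp_rot: [[0.741, -0.672, 0.004], [-0.672, -0.741, 0.001], [0.002, -0.004, -1.0]]
force: [0.4, -0.8, 0.1]
opening: 0.004
```

```bash
python3 -c "
from h import *
st()
im=bot.capture('scene');cv2.imwrite('pics/scene2.png',im)
b=im[130:210,190:290]
cv2.imwrite('pics/c2.png',cv2.resize(b,(700,560),interpolation=2))"
```

```text
t 2.45 p [ 0.6125 -0.1634  0.1046] yaw -42.19 F [ 0.41 -0.83  0.14] op 0.004 j [-25.1  40.6  87.1   0.2  52.2 107. ]
```

View pics/c2.png

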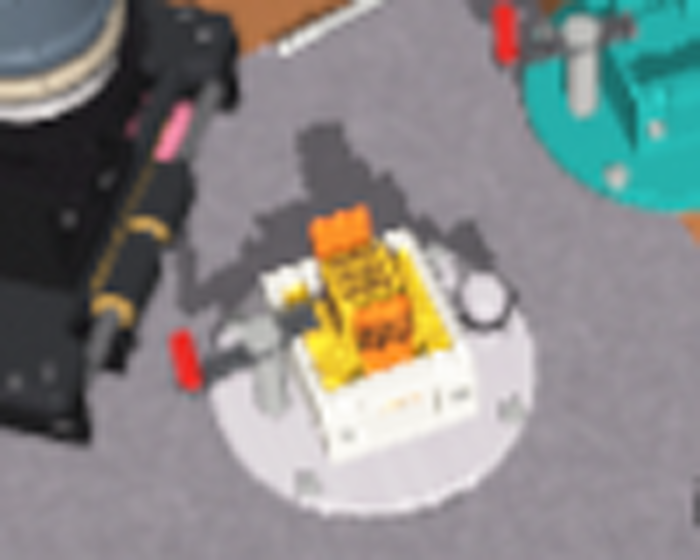

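Request:
carry_out(targets=[[-0.04,0,0.015,0,0,0],[-0.08,0,0.015,0,0,0],[-0.11,0,0.015,0,0,0],[-0.14,0,0.015,0,0,0],[-0.17,0,0.015,0,0,0],[-0.2,0,0.015,0,0,0],[-0.2,0,0.015,0,0,0]])

```text
time_s: 3.38
position: [0.5826, -0.1353, 0.1017]
tcp_rot: [[0.741, -0.671, 0.004], [-0.671, -0.741, 0.002], [0.001, -0.004, -1.0]]
force: [2.8, 1.7, 0.6]
opening: 0.001
```

```bash
python3 -c "
from h import *
st()
im=bot.capture('scene');cv2.imwrite('pics/scene3.png',im)
for b in blobs(im,(200,150,240,200),'red',4): print(b,plane('scene',b[0],.0885))
b=im[130:210,190:290]
cv2.imwrite('pics/c3.png',cv2.resize(b,(700,560),interpolation=2))"
```

```text
t 3.38 p [ 0.5826 -0.1353  0.1017] yaw -42.17 F [2.84 1.68 0.65] op 0.001 j [-23.9  38.8  92.6   0.3  48.5 108.1]
(array([222.5714, 184.2857]), np.int32(28), [221, 181, 4, 8]) [ 0.5747 -0.1264  0.0885]
```

View pics/c3.png

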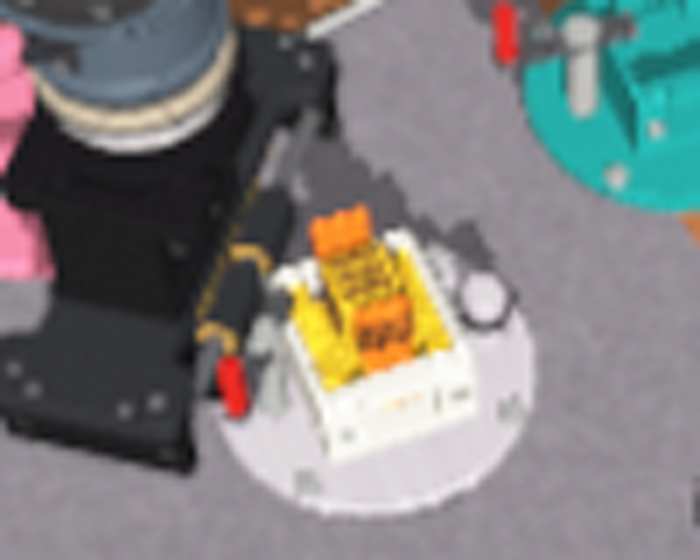

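The pin moved with the pusher, now at crop (232,385), or world (.575,-.126), about 45° of turn. Continuing.

Request:
carry_out(targets=[[-0.03,0,0,0,0,0],[-0.06,0,0,0,0,0],[-0.09,0,0,0,0,0],[-0.12,0,0,0,0,0],[-0.12,0,0,0,0,0]])

```text
time_s: 4.05
position: [0.5644, -0.1225, 0.1015]
tcp_rot: [[0.743, -0.669, 0.003], [-0.669, -0.743, -0.003], [0.005, 0.0, -1.0]]
force: [-1.0, -10.1, -2.4]
opening: 0.006
```

```bash
python3 -c "
from h import *
st()
im=bot.capture('scene');cv2.imwrite('pics/scene4.png',im)
for b in blobs(im,(200,150,240,200),'red',4): print(b,plane('scene',b[0],.0885))
b=im[130:210,190:290]
cv2.imwrite('pics/c4.png',cv2.resize(b,(700,560),interpolation=2))"
```

```text
t 4.05 p [ 0.5644 -0.1225  0.1015] yaw -42.01 F [ -1.05 -10.11  -2.39] op 0.006 j [-23.3  37.6  95.7  -0.1  46.4 108.8]
(array([231.    , 184.6842]), np.int32(19), [230, 182, 3, 7]) [ 0.5542 -0.1143  0.0885]
```

View pics/c4.png

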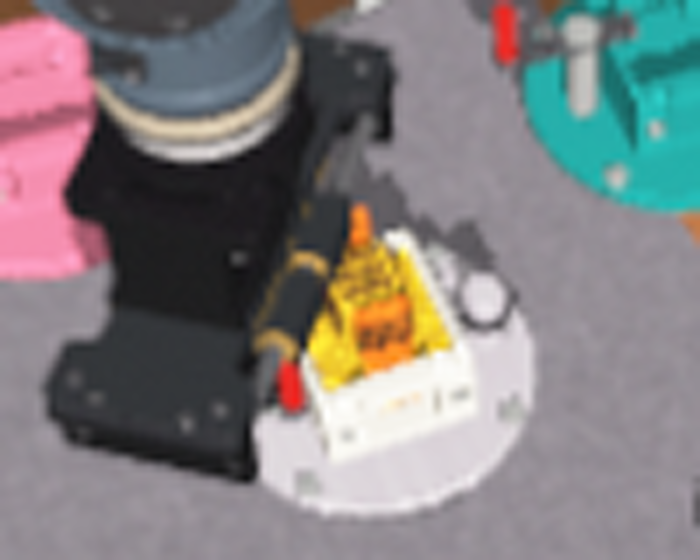

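Request:
carry_out(targets=[[-0.005,0.015,0,0,0,0],[-0.012,0.03,0,0,0,0],[-0.012,0.03,0,0,0,0]])

```text
time_s: 4.47
position: [0.561, -0.126, 0.102]
tcp_rot: [[0.742, -0.67, 0.009], [-0.67, -0.742, -0.005], [0.01, -0.003, -1.0]]
force: [7.1, -1.6, -1.3]
opening: 0.005
```

```bash
python3 -c "
from h import *
st()
im=bot.capture('scene')
for b in blobs(im,(200,150,240,200),'red',4): print(b,plane('scene',b[0],.0885))
"
```

```text
t 4.47 p [ 0.561 -0.126  0.102] yaw -42.09 F [ 7.08 -1.57 -1.35] op 0.005 j [-23.8  37.4  96.3  -0.   45.7 108.3]
(array([231. , 184.1]), np.int32(20), [230, 180, 3, 8]) [ 0.5534 -0.1161  0.0885]
```

The pin no longer moves and the push is 7 N, above the 1–2 N friction, so it's probably at the stop. I'll back off, rise and look.

Request:
carry_out(targets=[[0.1,0,0,0,0,0],[0.2,0,0,0,0,0],[0.2,0,-0.3,0,0,0],[0.2,0,-0.5,0,0,0],[0.2,0,-0.5,0,0,0]], jaw=1)

```text
time_s: 5.15
position: [0.5903, -0.1521, 0.2053]
tcp_rot: [[0.742, -0.67, 0.013], [-0.67, -0.742, -0.006], [0.014, -0.004, -1.0]]
force: [0.1, 0.5, -0.7]
opening: 0.491
```

```bash
python3 -c "
from h import *
st()
im=bot.capture('scene');cv2.imwrite('pics/scene5.png',im)
for k in('red','orange'):
  for b in blobs(im,(215,150,275,205),k,4): print(k,b,plane('scene',b[0],.0885))
b=im[140:210,205:285]
cv2.imwrite('pics/c5.png',cv2.resize(b,(640,560),interpolation=2))"
```

```text
t 5.15 p [ 0.5903 -0.1521  0.2053] yaw -42.06 F [ 0.1   0.54 -0.66] op 0.491 j [-24.9  31.1  87.1  -0.   61.  107.1]
red (array([230.7083, 184.0417]), np.int32(24), [229, 181, 4, 8]) [ 0.5541 -0.1167  0.0885]
orange (array([238.2745, 162.8431]), np.int32(51), [234, 159, 9, 9]) [ 0.5043 -0.1757  0.0885]
orange (array([244.6286, 176.9143]), np.int32(70), [241, 172, 8, 11]) [ 0.509  -0.1212  0.0885]
```

View pics/c5.png

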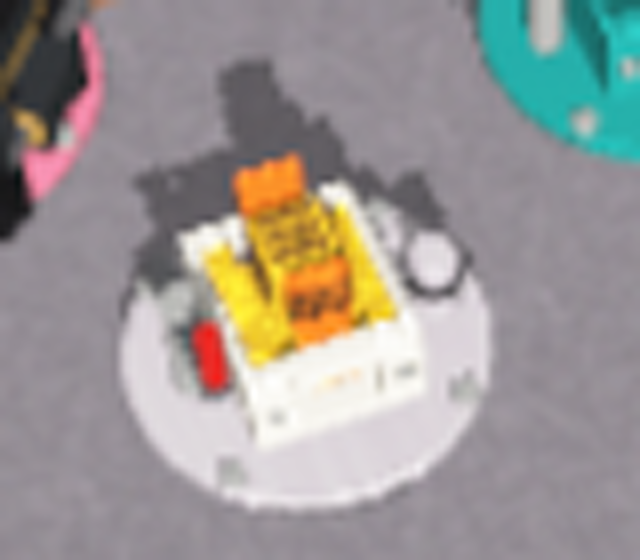

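The keeper now lies alongside the cassette, with the red pin at crop (210,355), and its arm is off the cassette. Going above the cassette with the jaws along pump y.

```bash
python3 -c "
from h import *
row((.504,-.146,.16),-4.2)"
```

```text
[-0.3363, 0.2645, 0.2122, 0.0003, -0.0065, -0.4206]
```

Request:
carry_out(targets=[[-0.34,0.26,0.1,0,-0.006,-0.42],[-0.34,0.26,0.1,0,-0.006,-0.42],[-0.34,0.26,0.15,0,-0.006,-0.42],[-0.34,0.26,0.2,0,-0.006,-0.42],[-0.34,0.26,0.2,0,-0.006,-0.42],[-0.34,0.26,0.2,0,-0.006,-0.42]])

```text
time_s: 5.95
position: [0.5032, -0.1443, 0.1617]
tcp_rot: [[0.997, -0.076, -0.002], [-0.076, -0.997, 0.001], [-0.002, -0.0, -1.0]]
force: [0.9, -0.6, -0.4]
opening: 0.999
```

```bash
python3 -c "
from h import *
st();row((.504,-.146,.091),-4.2)
im=bot.capture('scene');cv2.imwrite('pics/scene6.png',im)
b=im[120:210,195:295]
cv2.imwrite('pics/c6.png',cv2.resize(b,(700,630),interpolation=2)[:600])"
```

```text
t 5.95 p [ 0.5032 -0.1443  0.1617] yaw -4.33 F [ 0.88 -0.61 -0.44] op 0.999 j [-28.2  29.1 101.   -0.   50.   66.1]
[0.0052, 0.0086, 0.3537, -0.0002, 0.0011, -0.0015]
```

View pics/c6.png

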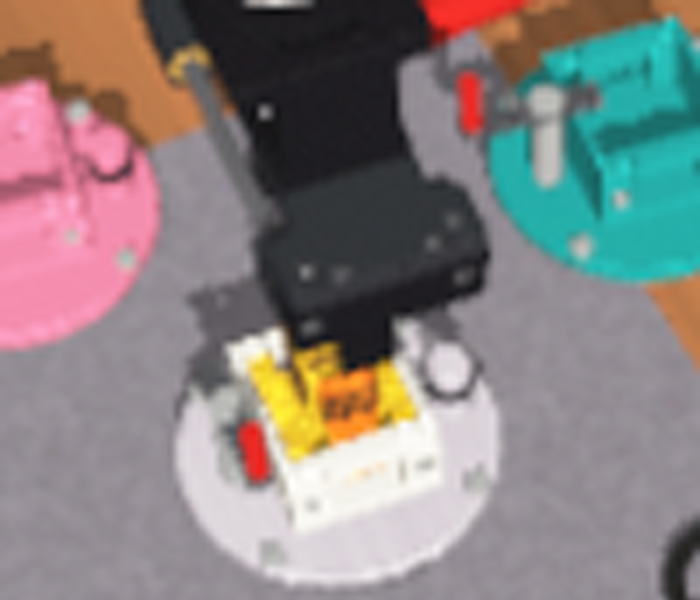

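```bash
python3 -c "
from h import *
u=lambda n,P:(proj(n,P)-[195,120])*7
st();
for y in(.0435,.0585): print('tip',u('scene',(.5032+.076*y,-.1443+.997*y,.1427)))
for z in(.074,.088,.102): print('padL',z,u('scene',(.504+.073*.027,-.146+.027,z)))
print('padR top',u('scene',(.504-.073*.0245,-.146-.0245,.102)), 'meas',(np.array([238.3,162.9])-[195,120])*7)
row((.504,-.146,.091),-4.2)"
```

```text
t 6.0 p [ 0.5036 -0.1444  0.1621] yaw -4.32 F [-0.65  0.07 -0.6 ] op 0.998 j [-28.2  29.1 101.   -0.   50.   66.1]
tip [364.5096 351.0697]
tip [378.1161 379.8216]
padL 0.074 [358.8889 420.4411]
padL 0.088 [356.4298 400.3039]
padL 0.102 [353.9224 379.761 ]
padR top [309.9165 286.5926] meas [303.1 300.3]
[0.003, 0.0076, 0.3554, 0.0, 0.0005, -0.0013]
```

Request:
carry_out(targets=[[0.007,0.008,0.12,0,0,0],[0.007,0.008,0.22,0,0,0],[0.007,0.008,0.3,0,0,0],[0.007,0.008,0.355,0,0,0],[0.007,0.008,0.355,0,0,0],[0.007,0.008,0.355,0,0,0]])

```text
time_s: 6.75
position: [0.5052, -0.1463, 0.0915]
tcp_rot: [[0.997, -0.075, 0.0], [-0.075, -0.997, -0.0], [0.0, 0.0, -1.0]]
force: [-0.1, -0.8, 0.1]
opening: 1.003
```

```bash
python3 -c "
from h import *
st();row((.505,-.146,.091),-4.2)
im=bot.capture('scene');cv2.imwrite('pics/scene7.png',im)
b=im[120:210,195:295]
cv2.imwrite('pics/c7.png',cv2.resize(b,(700,630),interpolation=2)[:600])"
```

```text
t 6.75 p [ 0.5052 -0.1463  0.0915] yaw -4.32 F [-0.13 -0.77  0.12] op 1.003 j [-28.3  36.  103.4  -0.   40.6  66. ]
[-0.001, -0.0017, 0.0025, 0.0003, -0.0, -0.0014]
```

View pics/c7.png

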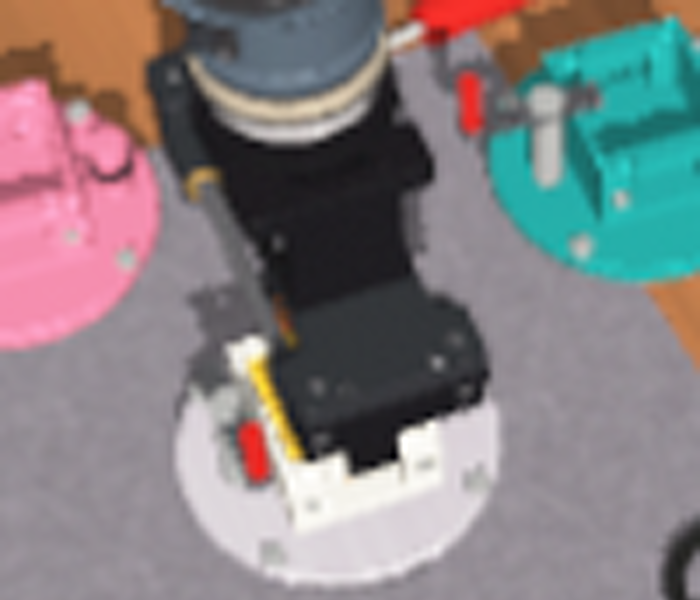

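Jaws straddle the cassette with the finger centred on the bracket side. No contact. Closing.

Request:
carry_out(targets=[[0,0,0,0,0,0],[0,0,0,0,0,0],[0,0,0,0,0,0],[0,0,0,0,0,0],[0,0,0,0,0,0],[0,0,0,0,0,0],[0,0,0,0,0,0],[0,0,0,0,0,0]], jaw=-1)

```text
time_s: 7.8
position: [0.5053, -0.1466, 0.0922]
tcp_rot: [[0.997, -0.075, 0.001], [-0.075, -0.997, -0.001], [0.001, 0.001, -1.0]]
force: [-1.9, -0.4, 6.0]
opening: 0.423
```

```bash
python3 -c "
from h import *
st();print(bot.read_state()['opening']*87)"
```

```text
t 7.8 p [ 0.5053 -0.1466  0.0922] yaw -4.3 F [-1.93 -0.41  6.  ] op 0.423 j [-28.3  36.  103.4  -0.1  40.6  66. ]
36.82182240220416
```

Request:
carry_out(targets=[[0,0,0,0,0,0],[0,0,0,0,0,0]])

```text
time_s: 8.05
position: [0.5053, -0.1466, 0.0922]
tcp_rot: [[0.997, -0.075, 0.001], [-0.075, -0.997, -0.001], [0.001, 0.001, -1.0]]
force: [-1.7, -0.9, 2.6]
opening: 0.421
```

```bash
python3 -c "
from h import *
st();print(bot.read_state()['opening']*87)
im=bot.capture('scene');cv2.imwrite('pics/scene8.png',im)
b=im[120:210,195:295]
cv2.imwrite('pics/c8.png',cv2.resize(b,(700,630),interpolation=2)[:600])"
```

```text
t 8.05 p [ 0.5053 -0.1466  0.0922] yaw -4.3 F [-1.72 -0.86  2.6 ] op 0.421 j [-28.3  36.  103.4  -0.1  40.6  66. ]
36.65177278061507
```

View pics/c8.png

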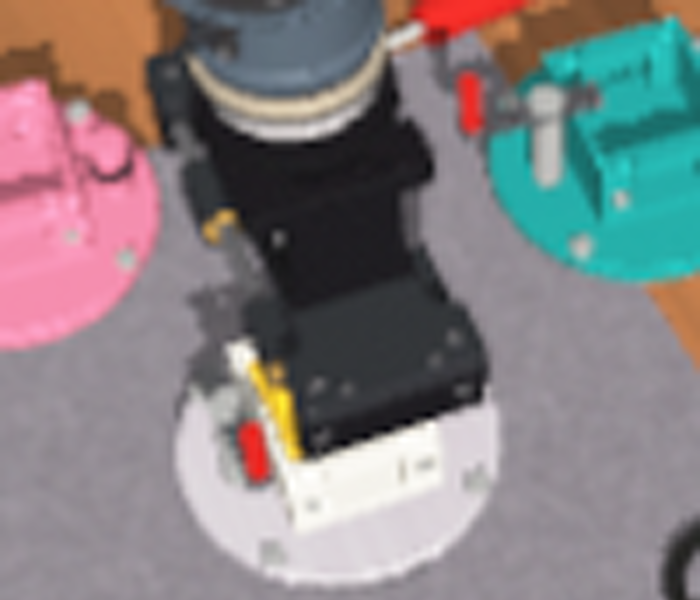

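The jaws are closed on the pads with side forces below 2 N. The opening of 0.42 is near the 40 mm expected. Slow test lift, 10 mm.

Request:
carry_out(targets=[[0,0,-0.01,0,0,0],[0,0,-0.02,0,0,0],[0,0,-0.03,0,0,0],[0,0,-0.04,0,0,0],[0,0,-0.05,0,0,0]])

```text
time_s: 8.72
position: [0.5053, -0.1466, 0.1023]
tcp_rot: [[0.997, -0.075, 0.001], [-0.075, -0.997, -0.001], [0.001, 0.001, -1.0]]
force: [0.2, 0.5, -3.2]
opening: 0.425
```

```bash
python3 -c "
from h import *
st()"
```

```text
t 8.72 p [ 0.5053 -0.1466  0.1023] yaw -4.3 F [ 0.2   0.55 -3.18] op 0.425 j [-28.3  34.9 103.1  -0.1  41.9  66. ]
```

The force is −3 N, about the cassette's weight, so it's coming free. Lifting straight up.

Request:
carry_out(targets=[[0,0,-0.05,0,0,0],[0,0,-0.1,0,0,0],[0,0,-0.16,0,0,0],[0,0,-0.22,0,0,0],[0,0,-0.3,0,0,0],[0,0,-0.4,0,0,0],[0,0,-0.5,0,0,0],[0,0,-0.6,0,0,0],[0,0,-0.7,0,0,0],[0,0,-0.78,0,0,0],[0,0,-0.84,0,0,0],[0,0,-0.84,0,0,0],[0,0,-0.84,0,0,0],[0,0,-0.84,0,0,0]])

```text
time_s: 10.48
position: [0.5047, -0.1462, 0.2696]
tcp_rot: [[0.997, -0.075, -0.001], [-0.075, -0.997, -0.0], [-0.001, 0.0, -1.0]]
force: [0.9, -0.4, -1.7]
opening: 0.425
```

```bash
python3 -c "
from h import *
st()
im=bot.capture('scene');cv2.imwrite('pics/scene9.png',im)
for b in blobs(im,(215,120,285,215),'red',4): print('red',b,plane('scene',b[0],.0885))
for b in blobs(im,(215,100,285,215),'yellow',4): print('y',b)
b=im[120:210,195:295]
cv2.imwrite('pics/c9.png',cv2.resize(b,(660,594),interpolation=2))
cv2.imwrite('pics/top9.png',bot.capture('top'))"
```

```text
t 10.47 p [ 0.5047 -0.1462  0.2696] yaw -4.3 F [ 0.87 -0.37 -1.67] op 0.425 j [-28.3  20.6  94.3  -0.1  65.1  66. ]
red (array([264.5   , 120.9545]), np.int32(22), [261, 120, 9, 4]) [ 0.364  -0.2893  0.0885]
red (array([261.9524, 134.6667]), np.int32(21), [261, 131, 3, 8]) [ 0.3958 -0.2418  0.0885]
red (array([230.7083, 184.0417]), np.int32(24), [229, 181, 4, 8]) [ 0.5541 -0.1167  0.0885]
y (array([229.7466, 140.637 ]), np.int32(146), [224, 129, 13, 24])
y (array([247.5231, 140.7692]), np.int32(65), [244, 136, 8, 11])
```

View pics/c9.png

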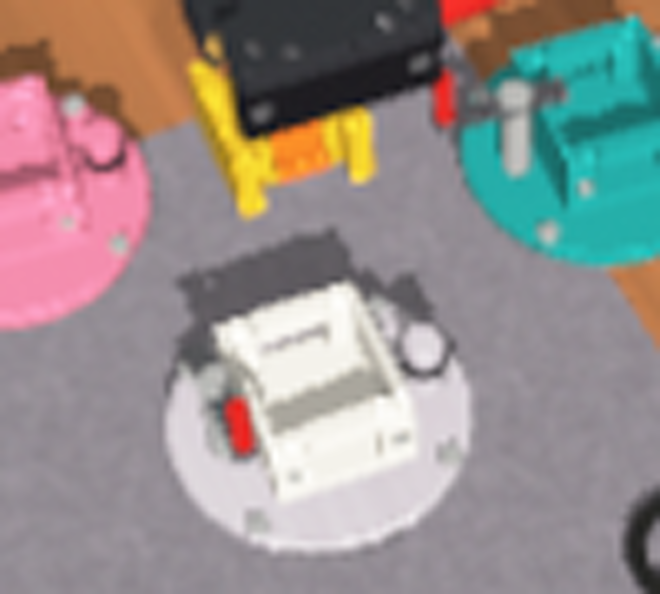

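View pics/scene9.png

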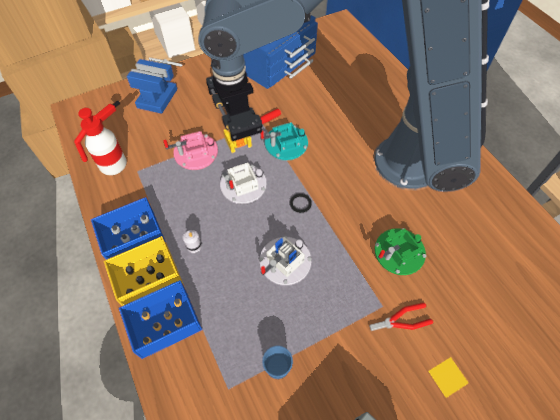

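The cassette hangs upright in the jaws, the pocket is empty, and the keeper pin is still swung open at px (230.7,184.0). The other things appear unmoved. Last check: underside height and stillness.

Request:
carry_out(targets=[[0,0,0,0,0,0],[0,0,0,0,0,0],[0,0,0,0,0,0],[0,0,0,0,0,0]])

```text
time_s: 11.08
position: [0.5049, -0.1463, 0.2697]
tcp_rot: [[0.997, -0.075, -0.001], [-0.075, -0.997, -0.001], [-0.001, 0.001, -1.0]]
force: [-0.6, -0.9, -1.4]
opening: 0.426
```

```bash
python3 -c "
from h import *
st();print(bot.read_state()['qvel'].round(2))
R=down(-4.3);c=np.array([.5047,-.1462,.2094])
for d in((.028,-.027),(-.028,-.027)):
  print('bottom corner pred',proj('scene',c+R@[d[0],d[1],0]))
print('measured',(195+250/6.6,120+213/6.6),(195+362/6.6,120+182/6.6))
im=bot.capture('scene');a=cv2.imread('pics/scene0.png');d=cv2.absdiff(im,a).max(2)
for n,(x,y) in dict(motor=(192,240),seal=(300,203),cup=(277,362),done=(286,258),pliers=(405,318),driver=(255,125)).items(): print(n,(d[y-15:y+15,x-20:x+20]>40).sum())
"
```

```text
t 11.07 p [ 0.5049 -0.1463  0.2697] yaw -4.3 F [-0.65 -0.94 -1.43] op 0.426 j [-28.3  20.6  94.3  -0.1  65.1  66. ]
[-0.12 -0.07 -0.09 -0.02  0.09  0.04]
bottom corner pred [232.0677 152.9327]
bottom corner pred [252.3331 146.3947]
measured (232.87878787878788, 152.27272727272728) (249.84848484848484, 147.57575757575756)
motor 0
seal 0
cup 0
done 0
pliers 0
driver 698
```

```bash
python3 -c "
from rig import bot
print(bot.hand_in())"
```

```text
the job is handed in; nothing more can be done
None
```

The yellow cassette is out of its pocket and held upright by the pinched orange catches. I handed the job in at about 11 s.

- **Keeper:** I pushed it open by the red pin until the pin stopped moving under about 7–10 N, more than the 1–2 N friction. From the images it stands about 85–88° open, against a stop at about 92°. That gap is within my measuring error, but I did not confirm the stop separately. It is well past the clearing angle, and the pin had not moved after the lift.
- **Cassette:** I closed the jaws along the pump's y axis, then lifted straight up to TCP z = 0.27 m. The underside is at about 0.21 m. The bottom corners in the image agree with that to within about 1 and 3 pixels. The arm was still at the last check.
- **Grip:** the jaw opening reads 0.42, or about 37 mm if it scales evenly, against the 40 mm expected with both catches fully in. I took this as the scale not being even. The cassette came up freely, with a vertical load of 1.4 to 3 N.
- **Other things:** the motor, seal, cup, pliers and finished pump show no change in the image. The driver is partly hidden by the gripper, so I could not compare it fully. Its visible handle looks unmoved, and the arm never came near it.

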